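Sieve the brass studs out of the saddlery hardware

TASK

Take hold of the loaded sieve and shake it from side to side along its runners in the tub, lightly knocking the rubber buffers at both ends, at least three times each, without ramming them, and go on until all five small studs have dropped through into the tub; keep the sieve down on its runners until then. Then lift it off with the ring, the dee and the buckle still in it, set it down gently and flat inside the empty steel tray, and let go. Leave everything else on the bench alone.

Things in the scene. Friction and masses are not known exactly. Their poses are not given: they have to be found in the camera images.
- sieve: loaded sieve: open steel frame, outside 158 mm in x by 148 mm in y, walls 45 mm high, 4 mm thick, 0.4 to 0.65 kg. Skid flanges along its two x sides reach 89 mm from the centre, 4 mm thick, at the bottom. Floor: four flat bars along x, 8 mm wide, gaps 20 mm, tops 12 mm up; a stud that slides some 5 mm off a bar drops through. Origin: centre of the underside, z up; starts on the runners, axes along the tub's
- sieve_grip (a point): centre of the sieve's wooden grip, 85 mm straight above the sieve's origin, on a rigid bail that spans the sieve along its x. The grip is flat-sided: 90 mm long (x), 16 mm wide (y), 24 mm tall. Beside it on both y sides there is free space of 60 mm, down to the load 50 mm below it. Axes as the sieve's
- tub: sorting tub, fixed to the bench: grey sheet-steel box 192 mm (x) by 308 mm (y), 100 mm high, open on top, walls 4 mm. Origin: centre of its underside, z up. Its long axis y is the direction in which the sieve is shaken; the +y end is called left, the -y end right
- tub_runners (a point): point midway between the two runners, level with their tops, 80 mm above the tub's underside, at the tub's middle; axes as the tub's. The waxed steel runners lie along y inside the long walls, carry the sieve's skids (friction about 0.2) and guide them with 3 mm play to each wall
- tub_mouth (a point): centre of the tub's mouth, 100 mm up. A stop bar is clamped across the rim near each end (18 mm high), with a round rubber buffer, 20 mm across, 10 mm above the rim, facing the sieve's end wall. With the sieve centred, 12 to 40 mm are free to each buffer: set by hand, differing, not measured, to be felt for. A buffer gives as a spring, 1.5 N/mm for 10 mm, then is solid
- tray: empty keep tray, fixed: low steel tray 213 mm (x) by 188 mm (y), rim 24 mm high, inside 205 by 180 mm, rubber mat inside, floor 4 mm above the origin. Origin: centre of its underside, z up. The sieve (178 mm in x over its skids, 148 mm in y) fits in with its x axis along the tray's x axis, either way round
- ring: brass ring, 50 mm across, 6 mm wire, lying in the sieve; too big for its gaps. Origin: centre, underside
- dee: brass D-shaped ring, 50 by 43 mm, 6 mm wire, lying in the sieve; too big for its gaps. Origin: near its middle, underside
- buckle: brass rectangular buckle with a middle bar, 56 by 46 mm, 6 mm wire, lying in the sieve; too big for its gaps. Origin: centre, underside
- stud1: solid brass harness stud, one of five alike: flat round head 14 mm across and 4 mm thick, shank 8 mm across, 14 mm long over all, 10 g; starts head down on a bar of the sieve. Origin: centre of the head's flat face; z runs along the shank
- stud2: solid brass harness stud, one of five alike: flat round head 14 mm across and 4 mm thick, shank 8 mm across, 14 mm long over all, 10 g; starts head down on a bar of the sieve. Origin: centre of the head's flat face; z runs along the shank
- stud3: solid brass harness stud, one of five alike: flat round head 14 mm across and 4 mm thick, shank 8 mm across, 14 mm long over all, 10 g; starts head down on a bar of the sieve. Origin: centre of the head's flat face; z runs along the shank
- stud4: solid brass harness stud, one of five alike: flat round head 14 mm across and 4 mm thick, shank 8 mm across, 14 mm long over all, 10 g; starts head down on a bar of the sieve. Origin: centre of the head's flat face; z runs along the shank
- stud5: solid brass harness stud, one of five alike: flat round head 14 mm across and 4 mm thick, shank 8 mm across, 14 mm long over all, 10 g; starts head down on a bar of the sieve. Origin: centre of the head's flat face; z runs along the shank
- mallet: bystander: mallet, 265 mm long, head 90 by 50 mm, lying on the bench beyond one end of the work; leave alone. Origin: underside, near the middle
- awl: bystander: awl with a wooden handle, 140 mm, lying beyond one end of the work; leave alone. Origin: underside, near the middle
- wax_tin: bystander: flat round tin 68 mm across, 45 mm high, beyond the work; leave alone. Origin: centre of its underside
Not all that is in view belongs to the job. Leave any yellow look-alike of the sieve alone.

How it is judged:
By the outcome, as a careful person would: the job done as asked, in the order asked, and still so for the second after the job is handed in, with the robot touching nothing.
It also fails if it takes over 61 s, if anything falls off the work surface, if the arm or the gripper's body presses on something with over 40 N, if the wrist force passes 120 N, or if a joint passes its speed limit or range.

ROBOT

A 6-joint arm with a two-finger parallel gripper is mounted at the origin on the work surface. World frame = base frame: x ahead of the robot, y to its left, z up, the work surface at z = 0. Lengths are in m, angles in rad, forces in N, time in s.
With the tool pointing down it reaches from about 0.325 to 0.75 m from the base axis. Payload 7.6 kg.
Tool frame: the origin (TCP) lies between the finger pads; the fingertips stand 11 mm ahead of it and the grasp point (between the pads) lies 8 mm behind it; z points along the fingers, y is the line along which they close (so a half turn about z gives the same grasp; the last joint's range is limited). The gripper opens to 85 mm and grips with 20 to 120 N. Pads are 22 mm wide; open, the fingers measure 114 mm over their backs; the gripper's body (76 mm by 85 mm) begins 54 mm behind the grasp point. The pads swing forward as they close: fully open they stand 13 mm farther back than shut.
Start: joints at [1.14, 0.052, 1.401, -0, 1.689, -0.07], TCP at [0.185, 0.491, 0.242] pointing down, gripper open.
Joint ranges: [-2.9, 2.9], [-0.91, 2.17], [0.12, 2.37], [-1.06, 4.2], [0.26, 2.73], [-2.93, 2.93]. Speed limits (rad/s): [2.57, 2.57, 3.01, 3.14, 3.14, 3.14].

INTERFACE

Orientations are given as a rotation vector (axis times angle).
In Python, from rig import env gives the robot as it stands. The module is installed in compiled form; this text tells all that it offers.
- The arm moves only by the tool arm_command, never from a script. Its argument "deltas" is a list that holds one entry, the list of rows, each a list of 5 numbers: the closure in counts, from 0 (fully open) to 255 (shut), then the shift along the tool's x, y, z in mm, then the turn about the tool's z in rad. In form: [[[hand, tx, ty, tz, spin], ...]]. A call has 1 to 12 rows; each row is the pose to reach, as a shift and turn from the pose commanded when the call began, along the tool's axes at that moment; what a row does not reach only later rows make up. A row lasts 1/8 s, in which the tool goes at most 62.5 mm and 10.7 degrees, less where a joint would pass 70% of its speed; a pose out of reach is approached as far as the arm can. A call with a gripper value outside its range is refused whole. The fingers move at their own pace and stop on an object; "force" is the grip in N (left out, the last holds). Time passes only in rows, so rows that repeat a pose let the fingers close. It gives the time, the measured TCP pose, the force, the opening and the grip force at its end, in the units of the state.
- env.get_state(): the state, without advancing time (a new reading comes with each control period).
- env.get_image(name): name is "scene" or "top" or "wrist"; returns a dict with "color" (400x640x3 uint8, red, green, blue), "z_map" (400x640 float32, m along the optical axis (not along the pixel's ray), 0 where there is no reading), "mtx" (3x3 intrinsics, pixels), "dist_coeffs" ([k1, k2, p1, p2, k3] as OpenCV has them; the pictures are not rectified), "R" (3x3) and "t" (3): a world point X has camera coordinates R X + t; the wrist camera has in their place "mount" (4x4, takes a point from camera to tool coordinates, whose origin is the TCP and whose axes are the flange's). Camera axes: x right, y down, z forward; pixel columns grow to the right and rows downward; lengths in m; the calibration is good to about 2 mm. A picture is of the moment at which its call begins: read the wrist's pose just before it.
- env.hand_in(): hands the job in; it is judged then, once.
Trained networks look in a picture, given as the dict that the camera call returned (one of the last four; its "shot" number tells which), for a name from the list of things; names that differ only in an ending like _2 or _b are one class to them, and where a whole thing is asked for, a point or a joint stands for the part that bears it (a point fixed in the world has none). Each returns a list of dicts, best first, with "confidence" (0 to 1); they miss things now and then, are a little off and sometimes report something else, mostly with a low value. They report only what shows in the picture. A call takes as long as a camera call. They do not tell look-alikes from the thing itself.
- env.search_frame(picture, target): "location" ([x, y, z] in m, in the coordinates of the camera as it stood for that picture, good to about 4 mm: the middle of the surface that is visible of it).
- env.masks_of(picture, target): "pixels" (400x640 bool, what is visible of it).
The state is a dict: "time": time; "joint_positions": joint angles; "joint_velocities": joint speeds; "joint_torque": joint torques, N m; "position": TCP position; "tcp_rot": TCP orientation; "wrist_force": force on the tool from outside, world axes, zero at the start; "torque": the same for the moment, N m; "opening": finger opening in m; "grip_force": force on a finger pad.
Only numpy, scipy, OpenCV 4.12 (cv2) and the standard library are available. Lean on these libraries where they do the work, as an engineer would, in place of code of your own. Each camera call takes 0.05 s, during which the arm holds its last target. There are 200 camera calls.

## Working session

There is one attempt and no reset: what is moved stays moved. The work goes in short steps, Python scripts to look and compute and a tool call to move; the robot and the scene stay as the last step left them, time stands still between calls to the robot, and variables do not carry over. Pictures are saved under pics/ and viewed, at most 10 in all, crops included, and the job is handed in when it is done.

Besides the shell and the picture viewer there is one more tool, called after ">>>" as name(argument=value, ...), one argument or row to a line, values as JSON. arm_command: Moves the arm, as the interface text tells. Its arguments: {"type":"object","properties":{"deltas":{"type":"array"},"force":{"type":"number"}},"required":["deltas"]}

```bash
mkdir -p pics; cat > h.py <<'E'
import numpy as np, cv2
from rig import env
from scipy.spatial.transform import Rotation as Ro
def cam(name):
    s=env.get_state(); p=env.get_image(name)
    if 'mount' in p:
        T=np.eye(4);T[:3,:3]=Ro.from_rotvec(s['tcp_rot']).as_matrix();T[:3,3]=s['position'];M=T@np.array(p['mount'])
    else:
        R=np.array(p['R']);M=np.eye(4);M[:3,:3]=R.T;M[:3,3]=-R.T@np.array(p['t'])
    return p,M
def world(p,M,uv,z=None):
    uv=np.asarray(uv,float).reshape(-1,1,2)
    n=cv2.undistortPoints(uv,np.array(p['mtx']),np.array(p['dist_coeffs']))[:,0]
    r=np.c_[n,np.ones(len(n))]
    if z is None:
        d=np.array([p['z_map'][int(v),int(u)] for u,v in uv[:,0]])
    else:
        w=r@M[:3,:3].T; d=(z-M[2,3])/w[:,2]
    return (r*d[:,None])@M[:3,:3].T+M[:3,3]
def pix(p,M,X):
    Mi=np.linalg.inv(M)
    return cv2.projectPoints(np.asarray(X,float).reshape(-1,1,3),cv2.Rodrigues(Mi[:3,:3])[0],Mi[:3,3],np.array(p['mtx']),np.array(p['dist_coeffs']))[0][:,0]
def save(p,n,crop=None,f=1):
    im=p['color'][...,::-1]
    if crop: a,b,c,d=crop; im=im[b:d,a:c]
    cv2.imwrite('pics/'+n,cv2.resize(im,None,fx=f,fy=f,interpolation=cv2.INTER_CUBIC))
def find(p,M,t):
    return [(round(d['confidence'],2),np.round(M[:3,:3]@d['location']+M[:3,3],3).tolist(),np.round(pix(p,M,M[:3,:3]@d['location']+M[:3,3])[0]).tolist()) for d in env.search_frame(p,t)]
E
python3 - <<'E'
from h import *
p,M=cam('top');save(p,'top.png')
for t in ['sieve','sieve_grip','tub','tub_mouth','tray','ring','dee','buckle','stud1','mallet','awl','wax_tin']: print(t,find(p,M,t))
q,N=cam('scene');save(q,'scene.png')
for t in ['sieve','sieve_grip','tray']: print(t,find(q,N,t))
s=env.get_state();print(s['time'],s['position'],s['tcp_rot'],s['wrist_force'])
E
```

```text
sieve [(0.97, [0.322, -0.165, 0.016], [367.0, 296.0]), (0.58, [0.583, -0.166, 0.111], [368.0, 203.0])]
sieve_grip [(0.97, [0.324, -0.161, 0.015], [366.0, 296.0]), (0.8, [0.584, -0.167, 0.116], [369.0, 202.0]), (0.62, [0.532, 0.194, 0.004], [246.0, 227.0]), (0.57, [0.593, -0.465, 0.03], [465.0, 203.0])]
tub [(0.61, [0.599, -0.155, 0.003], [361.0, 204.0])]
tub_mouth [(0.6, [0.6, -0.156, 0.006], [361.0, 203.0])]
tray [(0.98, [0.533, 0.192, 0.003], [247.0, 227.0])]
ring [(0.59, [0.544, -0.216, 0.1], [386.0, 217.0]), (0.5, [0.745, 0.06, 0.044], [289.0, 155.0])]
dee [(0.55, [0.631, -0.206, 0.098], [381.0, 187.0])]
buckle [(0.59, [0.554, -0.132, 0.096], [356.0, 214.0]), (0.18, [0.584, -0.163, 0.109], [367.0, 203.0])]
stud1 []
mallet [(0.61, [0.592, -0.469, 0.032], [466.0, 203.0]), (0.57, [0.6, -0.157, 0.007], [361.0, 203.0])]
awl [(0.57, [0.624, 0.427, 0.025], [168.0, 197.0])]
wax_tin [(0.72, [0.746, 0.059, 0.044], [290.0, 155.0]), (0.18, [0.584, -0.165, 0.111], [368.0, 202.0])]
sieve [(0.96, [0.604, -0.168, 0.113], [267.0, 193.0]), (0.91, [0.32, -0.166, 0.035], [312.0, 156.0])]
sieve_grip [(0.95, [0.321, -0.164, 0.032], [313.0, 157.0]), (0.56, [0.605, -0.165, 0.115], [267.0, 193.0]), (0.17, [0.641, -0.123, 0.041], [275.0, 222.0])]
tray [(0.64, [0.534, 0.186, 0.005], [383.0, 241.0]), (0.39, [0.767, 0.06, 0.046], [309.0, 278.0]), (0.19, [0.639, -0.125, 0.045], [275.0, 221.0])]
0.85 [0.18533096 0.49120995 0.24235191] [5.63649709e-01 3.09058341e+00 1.90609827e-04] [-0.48266514  0.53097892 -0.0648059 ]
```

```bash
python3 - <<'E'
import cv2
a=cv2.imread('pics/top.png')[110:350,120:520];cv2.imwrite('pics/topc.png',cv2.resize(a,None,fx=2,fy=2,interpolation=cv2.INTER_CUBIC))
E
```

```text
(no output)
```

View pics/topc.png

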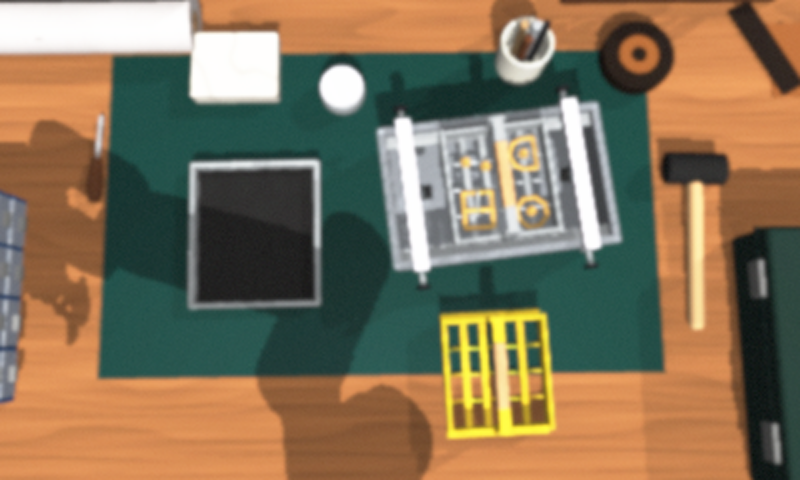

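View pics/scene.png

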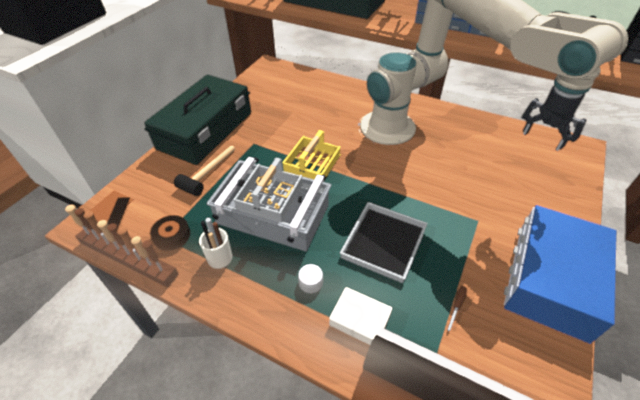

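```bash
python3 - <<'E'
from h import *
p,M=cam('top')
# all points above grip: depth cloud
v,u=np.mgrid[150:260,300:440]; W=world(p,M,np.c_[u.ravel(),v.ravel()])
ok=(W[:,2]>0.155)&(W[:,2]<0.185)
g=W[ok];print(ok.sum(),g.mean(0),np.ptp(g,axis=0))
d=g[:,:2]-g[:,:2].mean(0);_,S,V=np.linalg.svd(d);print('axis',np.degrees(np.arctan2(V[0,1],V[0,0])),S)
# stop bars
for lo,hi in[(-0.35,-0.22),(-0.12,0.0)]:
    k=(W[:,2]>0.108)&(W[:,2]<0.13)&(W[:,1]>lo)&(W[:,1]<hi);b=W[k]
    e=b[:,:2]-b[:,:2].mean(0);V=np.linalg.svd(e,full_matrices=False)[2];print(k.sum(),b.mean(0),np.degrees(np.arctan2(V[0,1],V[0,0])))
# tray rect
v,u=np.mgrid[170:280,190:300];W=world(p,M,np.c_[u.ravel(),v.ravel()]);k=(W[:,2]>0.016)&(W[:,2]<0.032)&(W[:,1]>0.05);t=W[k]
print('tray',cv2.minAreaRect(t[:,:2].astype(np.float32)))
s=env.get_state();T=Ro.from_rotvec(s['tcp_rot']).as_matrix();print(np.round(T,3))
print(env.get_image('wrist')['mount'])
E
```

```text
395 [ 0.58606992 -0.16665391  0.17531024] [0.15778951 0.03919704 0.02787707]
axis -173.26046921048513 [0.92323218 0.10123092]
821 [ 0.59695747 -0.26900178  0.11948157] -174.2363485802254
748 [ 0.57473832 -0.05617087  0.11993886] -176.1232606311886
tray ((0.5315120816230774, 0.18998493254184723), (0.21958279609680176, 0.19405768811702728), 1.1491230726242065)
[[-0.936  0.353  0.   ]
 [ 0.353  0.936  0.   ]
 [-0.     0.    -1.   ]]
[[ 1.24173023e-03 -9.47001567e-01 -3.21226539e-01  8.28907335e-02]
 [ 9.99998073e-01  1.66426366e-03 -1.04079960e-03 -8.89135252e-04]
 [ 1.52024451e-03 -3.21224628e-01  9.47001810e-01 -1.31811166e-01]
 [ 0.00000000e+00  0.00000000e+00  0.00000000e+00  1.00000000e+00]]
```

>>> arm_command(
  deltas=[
    [[105,-30,-24,-20,-0.04],[105,-80,-62,-58,-0.1],[105,-130,-101,-58,-0.15],[105,-180,-140,-58,-0.2],[105,-230,-179,-58,-0.25],[105,-280,-218,-58,-0.3],[105,-330,-257,-58,-0.35],[105,-380,-296,-58,-0.4],[105,-430,-335,-58,-0.43],[105,-480,-374,-58,-0.464],[105,-530,-413,-58,-0.464],[105,-570,-444,-58,-0.464]],
  ],
)

```text
time: 2.45
position: [0.5596, -0.1224, 0.3004]
tcp_rot: [-0.162, 3.137, 0.0]
wrist_force: [1.1, 0.1, 1.4]
opening: 0.05
grip_force: 0.0
```

>>> arm_command(
  deltas=[
    [[105,-10,40,0,0],[105,-17,48,0,0],[105,-17,48,0,0]],
  ],
)

```text
time: 2.82
position: [0.571, -0.0703, 0.3004]
tcp_rot: [-0.165, 3.137, -0.0]
wrist_force: [0.2, -0.1, -0.6]
opening: 0.0501
grip_force: 0.0
```

>>> arm_command(
  deltas=[
    [[105,-3,-45,0,0],[105,-6,-90,0,0],[105,-6,-97,0,0],[105,-6,-97,0,0]],
  ],
)

```text
time: 3.32
position: [0.5865, -0.167, 0.3004]
tcp_rot: [-0.161, 3.137, 0.0]
wrist_force: [0.2, 0.7, -0.6]
opening: 0.0501
grip_force: 0.0
```

```bash
python3 - <<'E'
from h import *
p,M=cam('wrist');save(p,'w1.png')
v,u=np.mgrid[0:400:2,0:640:2]; W=world(p,M,np.c_[u.ravel(),v.ravel()]); d=p['z_map'][v,u].ravel()>0
k=d&(W[:,2]>0.165)&(W[:,2]<0.19)&(np.hypot(W[:,0]-.587,W[:,1]+.166)<.09); g=W[k]
print(k.sum(),cv2.minAreaRect(g[:,:2].astype(np.float32)),g[:,2].max(),np.median(g[:,2]))
for t in ['sieve_grip','ring','dee','buckle','stud1']: print(t,find(p,M,t))
s=env.get_state();print(s['position'],s['tcp_rot'],s['time'],s['wrist_force'])
E
```

```text
790 ((0.5887112617492676, -0.17053908109664917), (0.15736258029937744, 0.020810408517718315), 6.3516106605529785) 0.17917025170263495 0.17617965954242623
sieve_grip [(0.84, [0.403, -0.15, 0.004], [353.0, 4.0]), (0.79, [0.584, -0.172, 0.109], [318.0, 172.0])]
ring [(0.58, [0.546, -0.218, 0.097], [278.0, 129.0])]
dee [(0.58, [0.631, -0.213, 0.099], [277.0, 206.0])]
buckle [(0.76, [0.552, -0.137, 0.096], [354.0, 143.0])]
stud1 [(0.7, [0.62, -0.126, 0.093], [355.0, 203.0]), (0.69, [0.547, -0.22, 0.099], [276.0, 130.0]), (0.62, [0.629, -0.206, 0.097], [284.0, 205.0]), (0.54, [0.612, -0.152, 0.105], [333.0, 198.0]), (0.49, [0.577, -0.188, 0.1], [304.0, 162.0])]
[ 0.58678476 -0.16595391  0.30064255] [-1.63929732e-01  3.13682277e+00 -9.94745852e-05] 3.625 [ 0.03344986 -0.09645448  0.50023892]
```

View pics/w1.png

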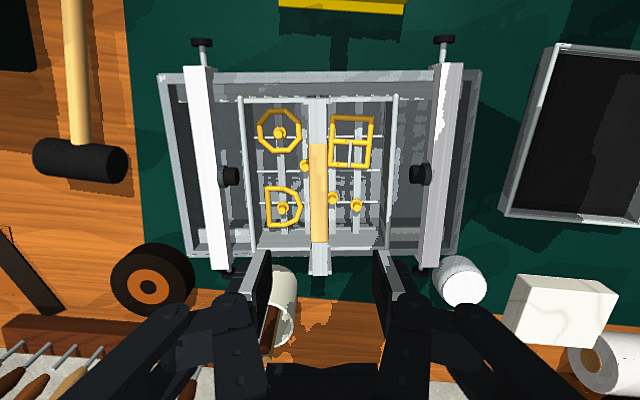

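>>> arm_command(
  deltas=[
    [[105,-1,-5,30,0],[105,-1,-5,75,0],[105,-1,-5,115,0],[105,-1,-5,135,0],[105,-1,-5,143,0],[105,-1,-5,143,0],[170,-1,-5,143,0],[255,-1,-5,143,0],[255,-1,-5,143,0],[255,-1,-5,143,0],[255,-1,-5,143,0]],
  ],
  force=70,
)

```text
time: 5.0
position: [0.5888, -0.1717, 0.1588]
tcp_rot: [-0.162, 3.135, -0.001]
wrist_force: [0.1, 1.2, 6.4]
opening: 0.0149
grip_force: 70.5
```

```bash
python3 - <<'E'
from h import *
s=env.get_state();print({k:np.round(v,3).tolist() for k,v in s.items()})
E
```

```text
{'time': 5.0, 'joint_positions': [-0.344, 0.336, 1.245, 0.0, 1.558, -2.018], 'joint_velocities': [0.001, -0.001, -0.0, 0.0, -0.001, -0.002], 'joint_torque': [-0.388, -45.261, -32.728, -0.265, -0.236, -0.061], 'position': [0.589, -0.172, 0.159], 'tcp_rot': [-0.162, 3.135, -0.001], 'wrist_force': [0.118, 1.205, 6.365], 'torque': [0.284, 0.142, -0.009], 'grip_force': 70.535, 'opening': 0.015}
```

```bash
python3 - <<'E'
from h import *
for name in ['wrist','top']:
    p,M=cam(name)
    v,u=np.mgrid[0:400,0:640]; d=p['z_map'].ravel()>0; W=world(p,M,np.c_[u.ravel(),v.ravel()])
    s=env.get_state()['position']; a=np.radians(6.1);R=np.array([[np.cos(a),-np.sin(a)],[np.sin(a),np.cos(a)]])
    L=(W[:,:2]-s[:2])@R; z=W[:,2]
    for lab,x0,x1,z0,z1 in [('buffer',-.012,.012,.100,.124),('wall',-.06,-.02,.118,.130),('wall+',.02,.06,.118,.130)]:
        k=d&(L[:,0]>x0)&(L[:,0]<x1)&(z>z0)&(z<z1)&(abs(L[:,1])<.16)
        h,e=np.histogram(L[k,1]*1000,bins=np.arange(-150,151,4));print(name,lab,[(int(b),int(n)) for b,n in zip(e,h) if n])
E
```

```text
wrist buffer [(-150, 116), (-146, 1), (-126, 16), (-122, 235), (-118, 247), (-114, 231), (-110, 239), (-106, 191), (-102, 247), (-98, 339), (-94, 203), (-90, 217), (-86, 328), (-74, 507), (-70, 1), (-22, 11), (-18, 61), (-14, 8), (26, 4), (30, 30), (66, 506), (94, 351), (98, 233), (102, 202), (106, 303), (110, 198), (114, 194), (118, 244), (122, 243), (126, 235), (130, 248), (134, 63)]
wrist wall [(-126, 22), (-122, 365), (-118, 349), (-114, 359), (-110, 374), (-106, 312), (-102, 6), (-78, 88), (-74, 932), (-70, 50), (66, 660), (70, 399), (74, 1), (110, 2), (114, 203), (118, 274), (122, 276), (126, 263), (130, 264), (134, 17)]
wrist wall+ [(-122, 183), (-118, 205), (-114, 206), (-110, 209), (-106, 203), (-102, 20), (-78, 38), (-74, 340), (-70, 26), (66, 257), (70, 160), (114, 79), (118, 155), (122, 155), (126, 151), (130, 141), (134, 28)]
top buffer [(-150, 3), (-146, 6), (-82, 2), (-70, 9), (14, 2), (22, 1), (26, 1), (38, 1), (74, 6), (98, 4), (102, 8), (106, 11), (110, 9), (114, 10), (118, 14), (122, 10), (126, 12), (130, 12), (134, 11), (138, 4)]
top wall [(-122, 1), (-118, 14), (-114, 5), (-110, 5), (-106, 3), (-74, 1), (-70, 5), (74, 2), (118, 14), (122, 12), (126, 7), (130, 11), (134, 11), (138, 1)]
top wall+ [(70, 12), (74, 12), (118, 7), (122, 13), (126, 11), (130, 15), (134, 11), (138, 1)]
```

>>> arm_command(
  deltas=[
    [[255,0,-3,0,0],[255,0,-6,0,0],[255,0,-9,0,0],[255,0,-11,0,0],[255,0,-11,0,0]],
  ],
)

```text
time: 5.72
position: [0.59, -0.1824, 0.1588]
tcp_rot: [-0.162, 3.135, -0.0]
wrist_force: [0.2, 2.3, 6.9]
opening: 0.0147
grip_force: 70.6
```

>>> arm_command(
  deltas=[
    [[255,0,-2,0,0],[255,0,-4,0,0],[255,0,-4,0,0]],
  ],
)

```text
time: 6.1
position: [0.5904, -0.1853, 0.1588]
tcp_rot: [-0.164, 3.135, 0.003]
wrist_force: [-0.4, 6.5, 6.7]
opening: 0.015
grip_force: 70.8
```

>>> arm_command(
  deltas=[
    [[255,0,10,0,0],[255,0,22,0,0],[255,0,31,0,0],[255,0,35,0,0],[255,0,35,0,0]],
  ],
)

```text
time: 6.72
position: [0.5868, -0.1517, 0.1588]
tcp_rot: [-0.162, 3.135, -0.001]
wrist_force: [0.2, 0.8, 6.5]
opening: 0.0147
grip_force: 70.7
```

>>> arm_command(
  deltas=[
    [[255,0,2,0,0],[255,0,4,0,0],[255,0,4,0,0]],
  ],
)

```text
time: 7.1
position: [0.5864, -0.1483, 0.1588]
tcp_rot: [-0.161, 3.135, -0.002]
wrist_force: [1.0, -1.0, 6.3]
opening: 0.0147
grip_force: 70.6
```

>>> arm_command(
  deltas=[
    [[255,0,2,0,0],[255,0,3,0,0],[255,0,3,0,0]],
  ],
)

```text
time: 7.48
position: [0.5861, -0.1459, 0.1588]
tcp_rot: [-0.161, 3.135, -0.004]
wrist_force: [0.1, -3.6, 5.0]
opening: 0.0149
grip_force: 70.5
```

>>> arm_command(
  deltas=[
    [[255,0,-26,0,0],[255,0,-38,0,0],[255,0,-42,0,0],[255,0,-15,0,0],[255,0,-3,0,0],[255,0,1,0,0],[255,0,-26,0,0],[255,0,-38,0,0],[255,0,-42,0,0],[255,0,-15,0,0],[255,0,-3,0,0],[255,0,1,0,0]],
  ],
)

```text
time: 8.98
position: [0.586, -0.1445, 0.1588]
tcp_rot: [-0.162, 3.135, -0.004]
wrist_force: [0.3, -6.9, 5.0]
opening: 0.0149
grip_force: 70.7
```

```bash
python3 - <<'E'
from h import *
p,M=cam('wrist');save(p,'w2.png')
s=env.get_state();print(s['position'],s['wrist_force'],s['grip_force'],s['time'])
print(find(p,M,'stud1'))
E
```

```text
[ 0.58598974 -0.14434352  0.15880825] [-0.30167747 -1.85563476  6.47192857] 70.86166977882385 9.025
[(0.41, [0.565, -0.195, 0.014], [268.0, 159.0])]
```

View pics/w2.png

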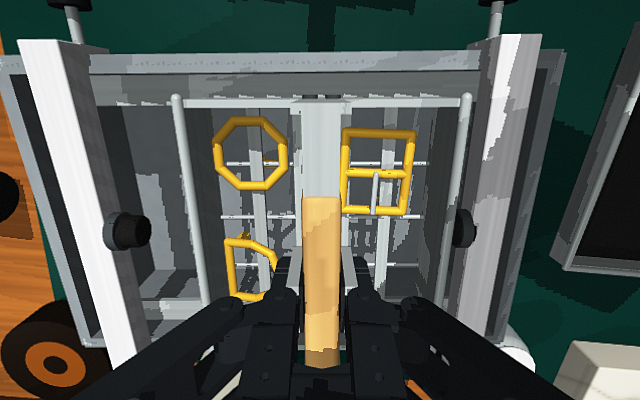

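>>> arm_command(
  deltas=[
    [[255,0,-28,0,0],[255,0,-40,0,0],[255,0,-43,0,0],[255,0,-15,0,0],[255,0,-3,0,0],[255,0,0,0,0],[255,0,-28,0,0],[255,0,-40,0,0],[255,0,-43,0,0],[255,0,-15,0,0],[255,0,-3,0,0],[255,0,0,0,0]],
  ],
)

```text
time: 10.58
position: [0.586, -0.1446, 0.1588]
tcp_rot: [-0.162, 3.135, -0.005]
wrist_force: [0.7, -7.2, 6.5]
opening: 0.0148
grip_force: 70.7
```

>>> arm_command(
  deltas=[
    [[255,0,-28,0,0],[255,0,-40,0,0],[255,0,-43,0,0],[255,0,-15,0,0],[255,0,-3,0,0],[255,0,0,0,0],[255,0,-28,0,0],[255,0,-40,0,0],[255,0,-43,0,0],[255,0,-15,0,0],[255,0,-3,0,0],[255,0,-10,0,0]],
  ],
)

```text
time: 12.08
position: [0.587, -0.1525, 0.1588]
tcp_rot: [-0.165, 3.135, 0.001]
wrist_force: [0.1, 2.1, 8.1]
opening: 0.0148
grip_force: 71.0
```

```bash
python3 - <<'E'
from h import *
p,M=cam('top');q,N=cam('scene');r,K=cam('wrist')
a=cv2.resize(p['color'][165:245,320:420,::-1],None,fx=4,fy=4,interpolation=cv2.INTER_CUBIC)
b=cv2.resize(q['color'][155:245,210:330,::-1],None,fx=3.33,fy=3.33,interpolation=cv2.INTER_CUBIC)[:320]
c=cv2.resize(r['color'][80:320,160:500,::-1],None,fx=1.6,fy=1.6)[:280]
W=np.zeros((600,800,3),np.uint8);W[:a.shape[0],:a.shape[1]]=a;W[:b.shape[0],400:400+b.shape[1]]=b[:,:400];W[320:600,:c.shape[1]]=c
cv2.imwrite('pics/m3.png',W)
for n,(x,y) in zip('TSW',[(p,M),(q,N),(r,K)]):print(n,find(x,y,'stud1'),find(x,y,'dee')[:1])
s=env.get_state();print(s['position'],s['wrist_force'],s['time'])
E
```

```text
T [(0.23, [0.746, 0.059, 0.044], [290.0, 155.0])] []
S [(0.22, [0.623, -0.142, 0.11], [271.0, 201.0])] []
W [(0.6, [0.539, -0.25, 0.014], [216.0, 122.0]), (0.45, [0.644, -0.214, 0.014], [254.0, 237.0])] [(0.9, [0.621, -0.209, 0.097], [238.0, 260.0])]
[ 0.58707931 -0.15387504  0.15880154] [0.0517531  1.18186218 6.84679587] 12.525
```

View pics/m3.png

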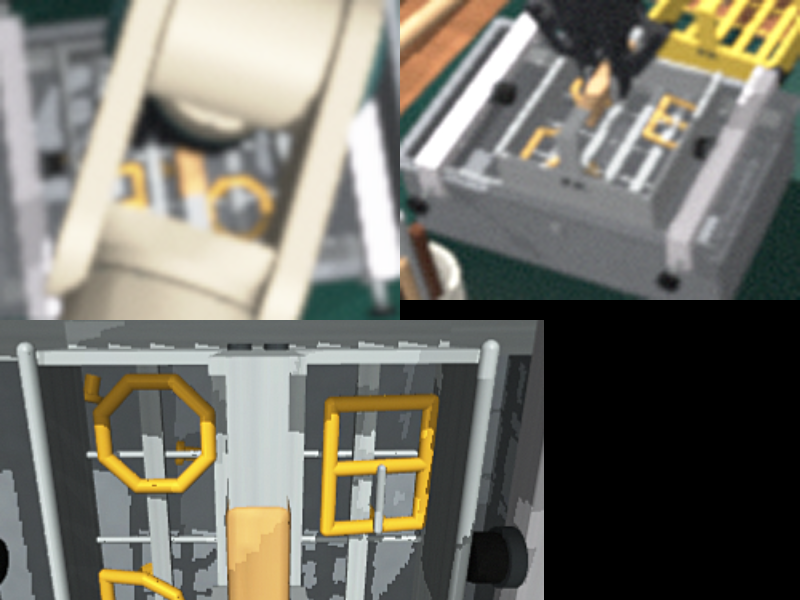

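>>> arm_command(
  deltas=[
    [[105,0,0,0,0],[105,0,0,0,0],[105,0,0,-30,0],[105,0,0,-80,0],[105,0,0,-130,0],[105,0,0,-130,0],[105,0,0,-130,0]],
  ],
)

```text
time: 13.4
position: [0.5862, -0.1538, 0.2862]
tcp_rot: [0.162, -3.136, -0.001]
wrist_force: [0.4, -0.8, -0.4]
opening: 0.0506
grip_force: 0.0
```

```bash
python3 - <<'E'
from h import *
p,M=cam('wrist');save(p,'w4.png',(220,60,440,260),3)
print(find(p,M,'stud1'),[find(p,M,t)[:1] for t in ('ring','dee','buckle')])
v,u=np.mgrid[0:400:2,0:640:2]; W=world(p,M,np.c_[u.ravel(),v.ravel()]); d=p['z_map'][v,u].ravel()>0
k=d&(W[:,2]>0.165)&(W[:,2]<0.19)&(np.hypot(W[:,0]-.587,W[:,1]+.155)<.09); g=W[k]
print(k.sum(),cv2.minAreaRect(g[:,:2].astype(np.float32)),np.median(g[:,2]))
s=env.get_state();print(s['position'],s['tcp_rot'],s['time'])
E
```

```text
[(0.59, [0.568, -0.199, 0.012], [289.0, 142.0])] [[], [(0.94, [0.626, -0.207, 0.098], [269.0, 206.0])], [(0.96, [0.547, -0.105, 0.098], [375.0, 143.0])]]
923 ((0.58647221326828, -0.15553352236747742), (0.15756654739379883, 0.020757924765348434), 6.126891613006592) 0.17609491925422546
[ 0.58616583 -0.15368446  0.28590711] [ 1.61980313e-01 -3.13530291e+00 -1.46422403e-03] 13.65
```

View pics/w4.png

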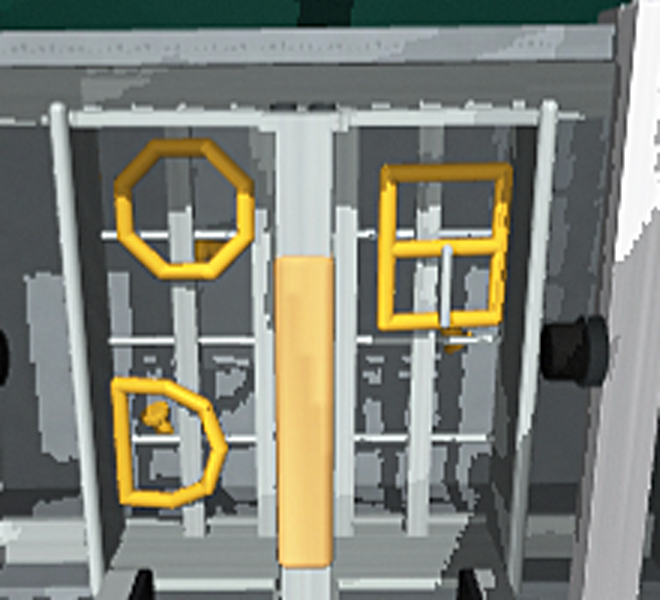

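```bash
python3 - <<'E'
from h import *
p,M=cam('wrist')
hsv=cv2.cvtColor(p['color'],cv2.COLOR_RGB2HSV)
m=((hsv[...,0]>10)&(hsv[...,0]<30)&(hsv[...,1]>150)).astype(np.uint8); m[:60]=0;m[262:]=0;m[:,:180]=0;m[:,:]=m
v,u=np.nonzero(m);W=world(p,M,np.c_[u,v])
low=np.zeros_like(m);low[v,u]=(W[:,2]<.085)
for nm,mm in (('low',low),('high',m&~low&1)):
    n,l,st,c=cv2.connectedComponentsWithStats(mm)
    for i in range(1,n):
        if st[i,4]>3:
            k=l[v,u]==i;print(nm,st[i,4],np.round(c[i]),np.round(W[k].mean(0),3),np.round(np.ptp(W[k],axis=0),3))
E
```

```text
low 52 [289. 143.] [ 0.57  -0.198  0.014] [0.008 0.013 0.011]
low 6 [354. 140.] [ 0.558 -0.114  0.004] [0.001 0.006 0.001]
low 16 [371. 171.] [ 0.594 -0.088  0.012] [0.003 0.012 0.01 ]
low 13 [371. 176.] [ 0.6   -0.088  0.016] [0.004 0.007 0.003]
low 74 [272. 199.] [ 0.647 -0.215  0.013] [0.014 0.014 0.013]
high 732 [281. 129.] [ 0.543 -0.2    0.1  ] [0.063 0.06  0.331]
high 1102 [367. 141.] [ 0.545 -0.113  0.098] [0.073 0.076 0.329]
high 5 [287. 140.] [ 0.555 -0.194  0.087] [0.001 0.004 0.002]
high 15 [311. 155.] [ 0.551 -0.166  0.175] [0.011 0.001 0.002]
high 5 [330. 164.] [ 0.556 -0.151  0.176] [0.003 0.    0.002]
high 10 [330. 180.] [ 0.569 -0.149  0.176] [0.007 0.001 0.002]
high 639 [274. 207.] [ 0.627 -0.202  0.097] [0.15  0.06  0.331]
high 7 [330. 190.] [ 0.577 -0.149  0.176] [0.005 0.001 0.002]
high 33 [312. 211.] [ 0.594 -0.161  0.183] [0.107 0.003 0.244]
high 4 [330. 224.] [ 0.581 -0.15   0.236] [0.104 0.018 0.243]
high 4 [312. 230.] [ 0.614 -0.16   0.176] [0.003 0.    0.002]
high 6 [330. 234.] [ 0.615 -0.144  0.176] [0.005 0.001 0.002]
```

>>> arm_command(
  deltas=[
    [[105,0,-40,-20,0],[105,0,-70,-20,0],[105,0,-70,-20,0],[105,0,-70,-20,0]],
  ],
)

```text
time: 14.2
position: [0.5936, -0.2229, 0.3067]
tcp_rot: [0.162, -3.137, -0.001]
wrist_force: [-0.2, 0.3, -0.9]
opening: 0.0502
grip_force: 0.0
```

```bash
cat > low.py <<'E'
from h import *
import sys
p,M=cam('wrist');save(p,sys.argv[1]+'_full.png')
np.savez(sys.argv[1],c=p['color'],M=M,k=p['mtx'],d=p['dist_coeffs'],z=p['z_map'])
hsv=cv2.cvtColor(p['color'],cv2.COLOR_RGB2HSV)
m=((hsv[...,0]>10)&(hsv[...,0]<30)&(hsv[...,1]>150)).astype(np.uint8)
v,u=np.nonzero(m);W=world(p,M,np.c_[u,v])
inside=(abs(W[:,0]-.587)<.1)&(abs(W[:,1]+.155)<.16)
for nm,lo,hi in (('low',.0,.085),('sieve',.086,.125)):
    mm=np.zeros_like(m);mm[v,u]=inside&(W[:,2]>lo)&(W[:,2]<hi)
    n,l,st,c=cv2.connectedComponentsWithStats(mm,connectivity=8)
    for i in range(1,n):
        if st[i,4]>5:
            k=l[v,u]==i;print(nm,st[i,4],np.round(c[i]),np.round(W[k].mean(0),3),np.round(np.ptp(W[k],axis=0),3))
E
python3 low.py a
```

```text
low 74 [305. 113.] [ 0.54  -0.251  0.014] [0.013 0.013 0.009]
low 26 [339. 139.] [ 0.568 -0.202  0.014] [0.008 0.009 0.015]
sieve 640 [348. 126.] [ 0.542 -0.2    0.098] [0.046 0.047 0.006]
sieve 666 [436. 134.] [ 0.541 -0.105  0.096] [0.056 0.046 0.016]
sieve 6 [413. 156.] [ 0.566 -0.128  0.101] [0.005 0.001 0.001]
sieve 76 [419. 162.] [ 0.573 -0.118  0.099] [0.006 0.018 0.007]
sieve 518 [337. 201.] [ 0.628 -0.202  0.096] [0.05  0.042 0.011]
```

>>> arm_command(
  deltas=[
    [[105,0,50,0,0],[105,0,100,0,0],[105,0,140,0,0],[105,0,140,0,0],[105,0,140,0,0]],
  ],
)

```text
time: 14.88
position: [0.5791, -0.0838, 0.3074]
tcp_rot: [-0.163, 3.137, -0.0]
wrist_force: [-0.0, -0.1, 0.2]
opening: 0.0506
grip_force: 0.0
```

```bash
python3 low.py b; python3 -c "
import cv2,numpy as np
a=cv2.imread('pics/a_full.png');b=cv2.imread('pics/b_full.png')
f=lambda x:cv2.resize(x[60:280],None,fx=1.25,fy=1.25,interpolation=cv2.INTER_CUBIC)
cv2.imwrite('pics/ab.png',np.vstack([f(a),f(b)]))"
```

```text
low 49 [197. 112.] [ 0.539 -0.252  0.013] [0.013 0.012 0.015]
low 13 [265. 155.] [ 0.586 -0.161  0.012] [0.004 0.005 0.014]
low 16 [316. 165.] [ 0.593 -0.09   0.012] [0.004 0.007 0.005]
low 12 [318. 171.] [ 0.6   -0.088  0.016] [0.005 0.005 0.004]
sieve 418 [208. 126.] [ 0.544 -0.209  0.098] [0.046 0.034 0.012]
sieve 943 [298. 138.] [ 0.546 -0.113  0.098] [0.057 0.048 0.017]
sieve 544 [215. 200.] [ 0.628 -0.203  0.096] [0.05  0.042 0.012]
```

View pics/ab.png

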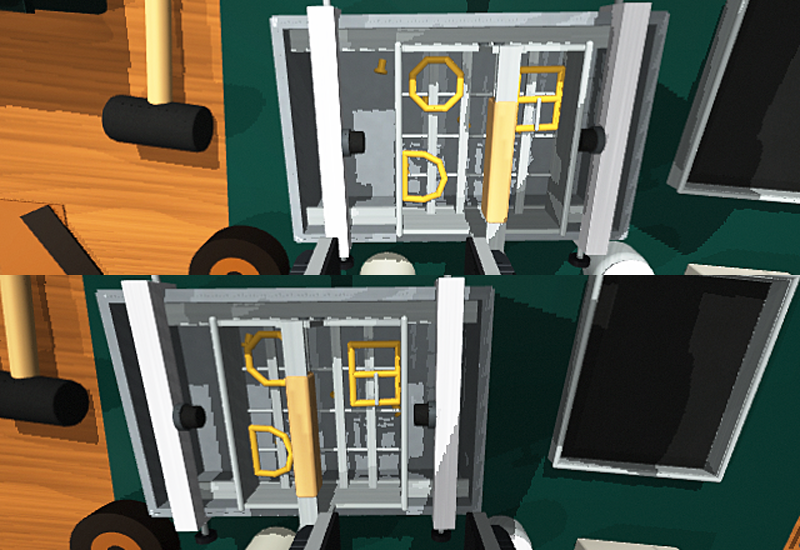

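>>> arm_command(
  deltas=[
    [[105,0,-40,0,0],[105,0,-72,15,0],[105,0,-72,70,0],[105,0,-72,120,0],[105,0,-72,143,0],[105,0,-72,149,0],[105,0,-72,149,0],[180,0,-72,149,0],[255,0,-72,149,0],[255,0,-72,149,0],[255,0,-72,149,0],[255,0,-72,149,0]],
  ],
  force=70,
)

```text
time: 16.42
position: [0.5872, -0.156, 0.1599]
tcp_rot: [-0.162, 3.135, -0.002]
wrist_force: [-0.3, -0.3, 6.1]
opening: 0.0148
grip_force: 70.7
```

```bash
python3 - <<'E'
from h import *
p,M=cam('top')
for d in env.masks_of(p,'tray')[:1]:
    m=d['pixels'].astype(np.uint8);v,u=np.nonzero(m);print(d['confidence'],m.sum(),u.min(),u.max(),v.min(),v.max())
    c=max(cv2.findContours(m,0,1)[0],key=cv2.contourArea)[:,0]
    print(cv2.minAreaRect(world(p,M,c,z=.024)[:,:2].astype(np.float32)))
v,u=np.mgrid[170:280,190:300];W=world(p,M,np.c_[u.ravel(),v.ravel()])
f=(W[:,2]<.012)&(W[:,2]>-.02)
rgb=p['color'][170:280,190:300].reshape(-1,3).astype(int);k=(rgb.max(1)<60)&(np.ptp(rgb,axis=1)<15)
mm=k.reshape(110,110).astype(np.uint8);n,l,st,c=cv2.connectedComponentsWithStats(mm);i=1+st[1:,4].argmax()
vv,uu=np.nonzero(l==i);print('mat',cv2.minAreaRect(world(p,M,np.c_[uu+190,vv+170],z=.004)[:,:2].astype(np.float32)))
s=env.get_state();print(s['position'],s['tcp_rot'],s['time'],s['wrist_force'])
E
```

```text
0.63 4731 213 279 190 264
((0.5313290357589722, 0.1901324987411499), (0.21933889389038086, 0.19481705129146576), 0.6157107949256897)
mat ((0.5331156253814697, 0.1886829435825348), (0.2013951987028122, 0.1715669333934784), 0.58941650390625)
[ 0.58725044 -0.15595989  0.15990679] [-1.61985413e-01  3.13474316e+00 -1.51357524e-03] 16.525 [-0.6279811  -0.07586274  5.28411918]
```

>>> arm_command(
  deltas=[
    [[255,0,0,-6,0],[255,0,0,-18,0],[255,0,0,-34,0],[255,0,0,-54,0],[255,0,0,-74,0],[255,0,0,-94,0],[255,0,0,-106,0],[255,0,0,-112,0],[255,0,0,-112,0]],
  ],
)

```text
time: 17.65
position: [0.5866, -0.1558, 0.2703]
tcp_rot: [-0.162, 3.137, 0.0]
wrist_force: [-0.1, 0.2, -7.5]
opening: 0.015
grip_force: 68.8
```

```bash
python3 - <<'E'
from h import *
q,N=cam('scene');save(q,'s5.png',(200,100,460,295),3)
s=env.get_state();print(s['position'],s['tcp_rot'],s['time'],s['wrist_force'],s['torque'])
E
```

```text
[ 0.58649785 -0.1557401   0.26962285] [ 1.61945539e-01 -3.13649244e+00 -7.32281040e-04] 17.7 [-0.49405219 -0.06261198 -6.54136727] [0.03950015 0.05761628 0.03572138]
```

View pics/s5.png

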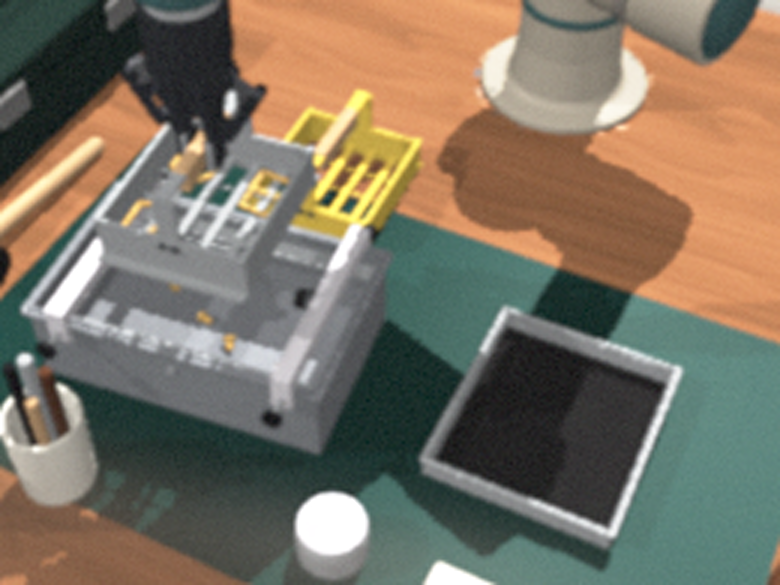

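>>> arm_command(
  deltas=[
    [[255,0,8,0,0],[255,1,25,0,0],[255,3,52,0,0.01],[255,5,87,0,0.02],[255,7,125,0,0.03],[255,9,165,0,0.04],[255,11,205,0,0.05],[255,13,243,0,0.06],[255,15,280,0,0.07],[255,17,313,0,0.08],[255,19,336,0,0.09],[255,19,346,0,0.09]],
  ],
)

```text
time: 19.2
position: [0.5311, 0.1883, 0.2703]
tcp_rot: [0.025, -3.141, -0.001]
wrist_force: [-0.2, -0.8, -7.6]
opening: 0.0151
grip_force: 68.9
```

>>> arm_command(
  deltas=[
    [[255,0,4,0,0],[255,0,4,0,0],[255,0,4,0,0]],
  ],
)

```text
time: 19.58
position: [0.5322, 0.1897, 0.2703]
tcp_rot: [0.019, -3.142, 0.0]
wrist_force: [0.1, -1.0, -7.1]
opening: 0.0154
grip_force: 68.9
```

>>> arm_command(
  deltas=[
    [[255,0,0,10,0],[255,0,0,35,0],[255,0,0,65,0],[255,0,0,98,0],[255,0,0,128,0],[255,0,0,150,0],[255,0,0,165,0],[255,0,0,173,0],[255,0,0,178,0],[255,0,0,180,0],[255,0,0,180,0]],
  ],
)

```text
time: 20.95
position: [0.5323, 0.1905, 0.0908]
tcp_rot: [-0.021, 3.141, 0.0]
wrist_force: [-0.2, -0.2, -7.5]
opening: 0.0145
grip_force: 68.9
```

>>> arm_command(
  deltas=[
    [[255,0,0,1,0],[255,0,0,2,0],[255,0,0,3,0],[255,0,0,4,0],[255,0,0,5,0],[255,0,0,5,0]],
  ],
)

```text
time: 21.7
position: [0.532, 0.1904, 0.0852]
tcp_rot: [0.021, -3.141, -0.0]
wrist_force: [0.2, 0.1, -7.7]
opening: 0.0149
grip_force: 68.9
```

>>> arm_command(
  deltas=[
    [[255,0,0,0.5,0],[255,0,0,1,0],[255,0,0,1.5,0],[255,0,0,2,0],[255,0,0,2.5,0],[255,0,0,2.5,0]],
  ],
)

```text
time: 22.45
position: [0.5325, 0.1905, 0.0839]
tcp_rot: [-0.021, 3.14, 0.001]
wrist_force: [-2.4, -0.6, 3.4]
opening: 0.015
grip_force: 70.4
```

>>> arm_command(
  deltas=[
    [[200,0,0,-0.5,0],[150,0,0,-0.5,0],[105,0,0,-0.5,0],[105,0,0,-0.5,0],[105,0,0,-15,0],[105,0,0,-50,0],[105,0,0,-100,0],[105,0,0,-150,0],[105,0,0,-190,0],[105,0,0,-200,0],[105,0,0,-200,0]],
  ],
)

```text
time: 23.82
position: [0.5321, 0.1904, 0.283]
tcp_rot: [-0.021, 3.141, 0.0]
wrist_force: [0.2, -0.3, -0.9]
opening: 0.0507
grip_force: 0.0
```

```bash
python3 - <<'E'
from h import *
p,M=cam('wrist');save(p,'w6.png')
v,u=np.mgrid[0:400,0:640]; W=world(p,M,np.c_[u.ravel(),v.ravel()]); d=p['z_map'].ravel()>0
k=d&(W[:,2]>0.04)&(W[:,2]<0.056)&(np.hypot(W[:,0]-.532,W[:,1]-.19)<.14);w=W[k]
print(cv2.minAreaRect(w[:,:2].astype(np.float32)))
for lab,c in (('-x',w[:,0]<.48),('+x',w[:,0]>.58),('-y',w[:,1]<.14),('+y',w[:,1]>.24)): print(lab,c.sum(),w[c][:,2].max(),np.median(w[c][:,2]))
s=env.get_state();print(s['position'],s['time'],s['wrist_force'])
E
```

```text
((0.5322970747947693, 0.1895585060119629), (0.16286011040210724, 0.14952917397022247), 0.9184949398040771)
-x 766 0.05413251160270971 0.04962944666785474
+x 761 0.055405687378885515 0.04900155422427005
-y 905 0.05401382139648697 0.05104511812586188
+y 900 0.05413251160270971 0.050953285057455805
[0.53173251 0.19036893 0.28163484] 23.875 [ 0.12940885 -0.29634856 -0.53070075]
```

View pics/w6.png

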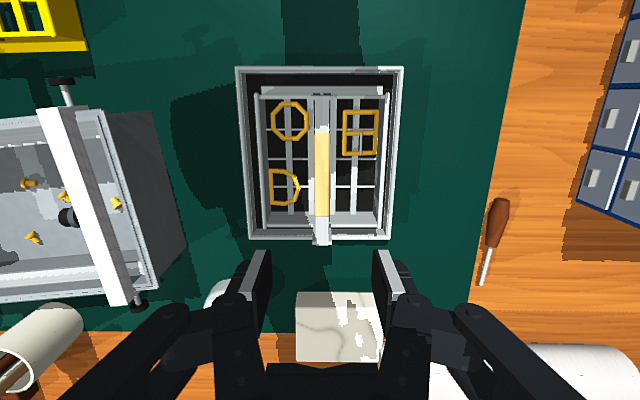

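The sieve sits flat and centred in the tray at pixel (320,155), wall tops about 49–51 mm on all sides. It holds the ring (289,121), buckle (360,132) and dee (283,187). Studs are visible in the tub around (28,184), (65,195), (116,203) and (32,238).

```bash
python3 -c "
from rig import env
print(env.hand_in())"
```

```text
the job is handed in; nothing more can be done
None
```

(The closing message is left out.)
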